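Add the second weight to the cheese press

ROBOT

A 7-joint arm with a two-finger parallel gripper is mounted at the origin on a cart in front of the work surface, level with it; the furniture and walls round the work are solid. World frame = base frame: x ahead of the robot, y to its left, z up, the work surface at z = 0. Lengths are in m, angles in rad, forces in N, time in s.
With the tool pointing down it reaches from about 0.4 to 0.85 m from the base axis. Payload 10.4 kg.
Tool frame: the origin (TCP) lies on the centre line of the jaws, within the pads' length; the fingertips stand manip.tcp_to_tips ahead of it and the grasp point (between the pads) lies 3 mm ahead of it (manip.tcp_to_tips is the distance from the TCP to the fingertips, in m); z points along the fingers, x is the direction in which the jaws open and shut, and the axes are right-handed (so a half turn about z gives the same grasp; the last joint's range is limited). The gripper opens to 85 mm and grips with 20 to 120 N. Pads are 22 mm wide; open, the fingers measure 114 mm over their backs; the gripper's body (76 mm by 85 mm) begins 54 mm behind the grasp point. The pads swing forward as they close: fully open they stand 13 mm farther back than shut.
Start: joints at [-0.023, 0.332, -0.065, 1.46, 0.022, 1.35, -0.088], TCP at [0.625, 0, 0.253] pointing down, gripper open.
Joint ranges: [-2.6, 2.6], [-0.5, 2.12], [-1.47, 1.34], [0.16, 2.42], [-1.27, 4.41], [0.06, 2.06], [-2.6, 2.6]. Speed limits (rad/s): [2.22, 2.22, 2.79, 2.79, 3.14, 3.14, 3.14].

INTERFACE

Orientations are given as a unit quaternion [w, x, y, z].
In Python, from station import sensors, optics, job, manip gives the robot as it stands.
- The arm moves only by the tool send_rows, never from a script. Its argument "targets" is text: rows parted by semicolons, each of 6 numbers parted by spaces: the shift along the tool's x, y, z scaled (see below), then the turn, a rotation vector about the tool's x, y, z scaled (see below). In form: dx dy dz rx ry rz; .... A call has 1 to 8 rows; each row is the pose to reach, as a shift and turn from the pose commanded when the call began, along the tool's axes at that moment, turning the shorter way round; what a row does not reach only later rows make up. The controller multiplies each number of a shift by 0.15 m and each number of a turn by pi rad. A row lasts 1/12 s, in which the tool goes at most 41.7 mm and 7.16 degrees, less where a joint would pass 70% of its speed; a pose out of reach is approached as far as the arm can. A call with a number of a shift or a turn outside -1 to 1 is refused whole. A call with a gripper value outside its range is refused whole. "hand" is the opening, from -1 (shut) to 1 (fully open), set as the call begins (left out, the last holds). The fingers move at their own pace and stop on an object; the grip force is fixed at half the most. Time passes only in rows, so rows that repeat a pose let the fingers close. It gives the time, the measured TCP pose, the force and the opening at its end, in the units of the state.
- sensors.get_obs(): the state, without advancing time (a new reading comes with each control period).
- optics.get_image(name): name is "scene" or "side" or "wrist"; returns a dict with "pixels" (420x560x3 uint8, red, green, blue), "intrinsics" (3x3 intrinsics, pixels), "dist_coeffs" ([k1, k2, p1, p2, k3] as OpenCV has them; the pictures are not rectified), "position" and "attitude" of the camera in the world. Camera axes: x right, y down, z forward; pixel columns grow to the right and rows downward; lengths in m; the calibration is good to about 2 mm. A picture is of the moment at which its call begins. There is no depth.
- job.finish_job(): hands the job in, once; it reports no verdict.
The state is a dict: "t": time; "joint_pos": joint angles; "joint_vel": joint speeds; "effort": joint torques, N m; "position": TCP position; "ee_rot": TCP orientation; "ft_force": force on the tool from outside, world axes, zero at the start; "torque": the same for the moment, N m; "grip_width": opening from 0.0 (shut) to 1.0 (fully open).
Only numpy, scipy, OpenCV 4.12 (cv2) and the standard library are available. Lean on these libraries where they do the work, as an engineer would, in place of code of your own. Each camera call takes 0.05 s, during which the arm holds its last target.

TASK

Put the loose slotted weight on the cheese press: slide it sideways onto the stem, under the knob, with its slot a quarter turn away from the slot of the weight already there, and turn it gently about the stem until it drops over that weight's raised bar and sits flat and fully down. Feel your way, never ram or force the weight against the press, let go of it, and leave the mug, the tumbler and the canister where they stand.

Things in the scene. Friction and masses are not known exactly. Their poses are not given: they have to be found in the camera images.
- press: Cheese press, fixed to the table: round steel drip tray (174 mm across) with a white perforated mould (119 mm across, 86 mm high). Origin: centre of the tray's underside, on the mould's axis, z up. A loose white follower in the mould carries an upright stem and one steel weight, twin of the loose one. Heights are exact; the follower gives way only above 50 N sideways.
- stem_place (a point): Point of the press on the mould's axis, 109 mm above its origin, where the stem would stand if centred. The stem (steel, 12 mm diameter, bare from 109 to 148 mm above the origin, then a black knob 27 mm wide up to 168 mm) is NOT tracked: the follower has play, so the stem stands up to 4.5 mm off this point in the press's x and in its y: find it by touch or sight.
- lower_top (a point): Point of the press on the mould's axis at the lower weight's flat top, 104 mm above the origin; its raised bar (30 mm wide, along the press's x) rises to 109 mm. Its slot opens roughly to the press's -x; its finger tab stands at +x, 52 to 78 mm out, up to 128 mm high. Follower, stem and lower weight are turned together about the stem by up to 0.4 rad either way from this; the turn is not tracked.
- weight: The loose steel weight, 0.3 to 0.4 kg, lying flat at the start: round plate 88 mm across and 12 mm thick, with a slot, a finger tab and, on top, a raised bar 30 mm wide and 5 mm high along x. Origin: centre of its underside, z up, +x towards the slot's mouth. Fully down, its underside lies on the lower weight's flat top.
- weight_slot (a point): Point on the weight 0.5 mm to the -x side of its axis, at mid thickness: the stem's axis lies here when the stem touches the slot's closed end. The slot runs from there to +x, 15 mm wide, and flares from x = +31 mm to 28 mm wide at the rim (x = +42 mm).
- weight_groove (a point): Centre of the underside. A groove 33 mm wide (x -16.5 to +16.5 mm), 5 mm deep, runs across the underside along y. It drops over the lower weight's bar only if the stem is within 1.5 mm of the slot's home point and the weight stands crosswise to the lower one (slot a quarter turn to either side of its slot) within about 0.04 rad; otherwise the weight rides on the bar, 5 mm higher.
- weight_tab (a point): Grip point on the weight's finger tab, 65 mm from the axis on the -x side, 24 mm above the underside. The tab is an upright plate, 8 mm thick across y, x -78 to -52 mm, from 2 to 36 mm above the underside: pinch it across y.
- mug: Green and white mug, 101 mm high, loose; leave it. Origin under its base.
- tumbler: Clear drinking glass, 82 mm wide, 86 mm high, loose; leave it. Origin under its base.
- salt: Green canister with a wooden lid, 87 mm wide, 120 mm high, loose; leave it. Origin under its base.
There are look-alikes about, which are no part of the job. What is meant by the weight is not purple, and is the larger of those in its own colour.

How it is judged:
On the way, in this order (a step that is already met when the one before it is completed fails the run):
1. the weight has been lifted clear of the table (height (world z) of weight above 0.06 m), for 0.1 s.
2. the weight is round the stem, under the knob (horizontal distance between weight and press below 0.0105 m and z of weight in the frame of press between 0.1 and 0.125 m), for 0.2 s.
At the end, for the whole second after the job is handed in: The weight lies flat (0.04 rad) and fully down on the lower one (underside 104 mm above the press's origin, +1.5/-2.5 mm), round the stem (origins within 10.5 mm in plan), crosswise to the lower slot (within 0.55 rad of the press's y axis, either way), released, at rest (z of weight in the frame of press between 0.1015 and 0.1055 m and angle between weight's own z axis and vertical below 0.04 rad and horizontal distance between weight and press below 0.0105 m and angle between the x axis of weight and the y axis of press, either way round below 0.55 rad and linear speed of weight below 0.02 m/s and contact force between weight and press above 1 N); the robot touches nothing.
It fails at once if the weight was rammed against the stem or the lower weight (more than 30 N while not yet seated) (contact force between weight and press above 30 N and z of weight in the frame of press above 0.107 m).
It fails at once if the robot itself struck the press (more than 15 N) (contact force between any of the fingers, the arm and press above 15 N).
It fails at once if the mug, the tumbler or the canister was moved by more than 15 mm (distance of any of mug, tumbler, salt from where it was at the start of the episode above 0.015 m).
It also fails if it takes over 61 s, if anything falls off the work surface, if the arm or the gripper's body presses on something with over 40 N, if the wrist force passes 120 N, or if a joint passes its speed limit or range.

## Working session

There is one attempt and no reset: what is moved stays moved. The work goes in short steps, Python scripts to look and compute and a tool call to move; the robot and the scene stay as the last step left them, time stands still between calls to the robot, and variables do not carry over. Pictures are saved under pics/ and viewed, and the job is handed in when it is done.

Besides the shell and the picture viewer there is one more tool, called as name(argument=value, ...) on one line, values as JSON. send_rows: Moves the arm, as the interface text tells. Shifts and turns lie within -1 to 1; 1 stands for 0.15 m of shift or pi rad of turn. Its arguments: {"type":"object","properties":{"targets":{"type":"string"},"hand":{"type":"number"}},"required":["targets"]}

```bash
ls; mkdir -p pics
python3 - <<'E'
from station import sensors, optics, job, manip
import cv2
print(sensors.get_obs()); print(manip.tcp_to_tips)
for n in ["scene","side","wrist"]:
    d=optics.get_image(n); cv2.imwrite(f"pics/{n}0.png",d["pixels"][:,:,::-1]); print(n,d["intrinsics"].tolist(),d["dist_coeffs"],d["position"],d["attitude"])
E
```

```text
pics
{'t': 0.0, 'joint_pos': array([-0.02260507,  0.33285844, -0.06472414,  1.46096113,  0.02158485,
        1.34991322, -0.08846261]), 'joint_vel': array([ 0.00171228,  0.00027942,  0.00021186,  0.0010966 ,  0.00096097,
       -0.00076825, -0.00141678]), 'effort': array([ 4.98105128e-04, -6.25449800e+01,  4.97091911e-02, -3.91610491e+01,
        1.63588714e-02,  9.83294769e-03, -6.01235030e-06]), 'position': array([6.24641771e-01, 1.72660990e-05, 2.52514901e-01]), 'ee_rot': array([ 2.30981538e-05,  9.99999738e-01,  4.16820915e-05, -7.22227147e-04]), 'ft_force': array([-0.89268202, -0.39008249, -0.3056883 ]), 'torque': array([-0.02326696,  0.02158831,  0.02791032]), 'grip_width': 0.9999146346157212}
0.022
scene [[544.0104827106808, 0.0, 277.55552046453823], [0.0, 544.0104827106808, 215.27865002826405], [0.0, 0.0, 1.0]] [-0.06118473  0.          0.          0.          0.        ] [-0.07959769  0.74361605  1.06666238] [ 0.13949835 -0.37357142  0.85144989 -0.34061369]
side [[462.5371271182688, 0.0, 276.43470214869944], [0.0, 462.5371271182688, 216.55666284187114], [0.0, 0.0, 1.0]] [-0.16038009  0.          0.          0.          0.        ] [0.29622064 1.10632169 0.75142899] [ 0.06581593 -0.10398716  0.86808719 -0.48091534]
wrist [[334.86219761929925, 0.0, 275.7050745740381], [0.0, 334.86219761929925, 206.48063091008663], [0.0, 0.0, 1.0]] [-0.0226551  0.         0.         0.         0.       ] [0.62387057 0.07004652 0.37309157] [ 1.39254184e-01  9.90256209e-01 -3.58918611e-04 -8.85013263e-04]
```

View pics/scene0.png

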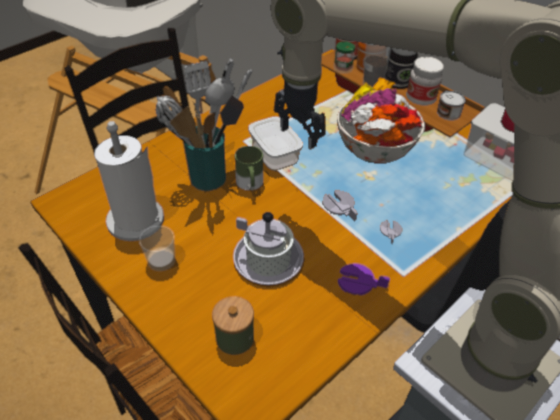

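View pics/side0.png

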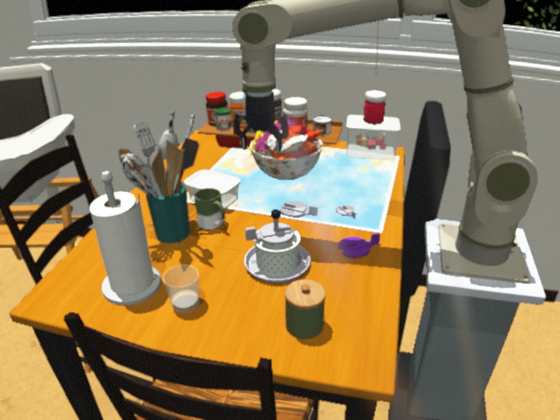

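View pics/wrist0.png

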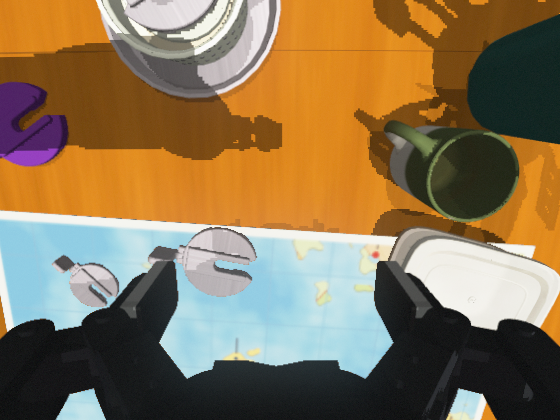

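```bash
cat > h.py <<'E'
import numpy as np, cv2
from scipy.spatial.transform import Rotation as R
from station import sensors, optics, job, manip
def rot(q): return R.from_quat([q[1],q[2],q[3],q[0]])
def ray(d,uv):
    p=cv2.undistortPoints(np.array([[uv]],float),d["intrinsics"],d["dist_coeffs"])[0,0]
    return rot(d["attitude"]).apply([p[0],p[1],1.0])
def at_z(d,uv,z):
    r=ray(d,uv); c=np.array(d["position"]); return c+r*(z-c[2])/r[2]
def proj(d,P):
    P=np.atleast_2d(P); M=rot(d["attitude"]).inv()
    rv=M.as_rotvec(); t=-M.apply(d["position"])
    return cv2.projectPoints(P.astype(float),rv,t,d["intrinsics"],d["dist_coeffs"])[0][:,0]
def crop(d,name,u0,v0,u1,v1,s):
    im=d["pixels"][v0:v1,u0:u1,::-1]; im=cv2.resize(im,None,fx=s,fy=s,interpolation=cv2.INTER_CUBIC)
    for u in range((u0+9)//10*10,u1,10):
        cv2.line(im,((u-u0)*s,0),((u-u0)*s,8 if u%50 else 18),(0,0,255),1)
        if u%50==0: cv2.putText(im,str(u),((u-u0)*s+2,25),0,.4,(0,0,255),1)
    for v in range((v0+9)//10*10,v1,10):
        cv2.line(im,(0,(v-v0)*s),(8 if v%50 else 18,(v-v0)*s),(0,0,255),1)
        if v%50==0: cv2.putText(im,str(v),(20,(v-v0)*s+4),0,.4,(0,0,255),1)
    cv2.imwrite(f"pics/{name}.png",im)
def save(name):
    d=optics.get_image(name); return d
E
python3 - <<'E'
from h import *
import pickle
D={n:optics.get_image(n) for n in ["scene","side","wrist"]}
pickle.dump(D,open("D0.pkl","wb"))
crop(D["wrist"],"w0c",130,200,290,320,5)
crop(D["scene"],"s0c",215,190,335,290,6)
crop(D["side"],"d0c",225,195,345,285,6)
E
```

```text
(no output)
```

View pics/w0c.png

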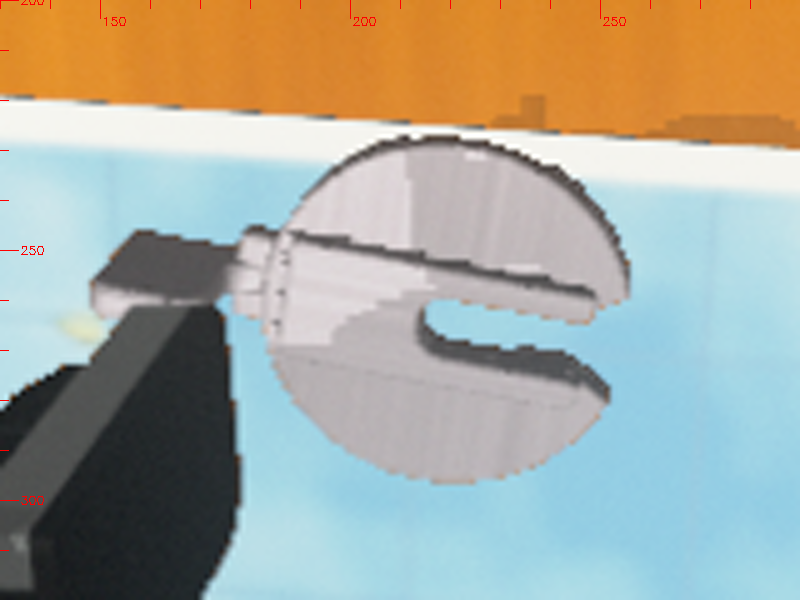

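View pics/s0c.png

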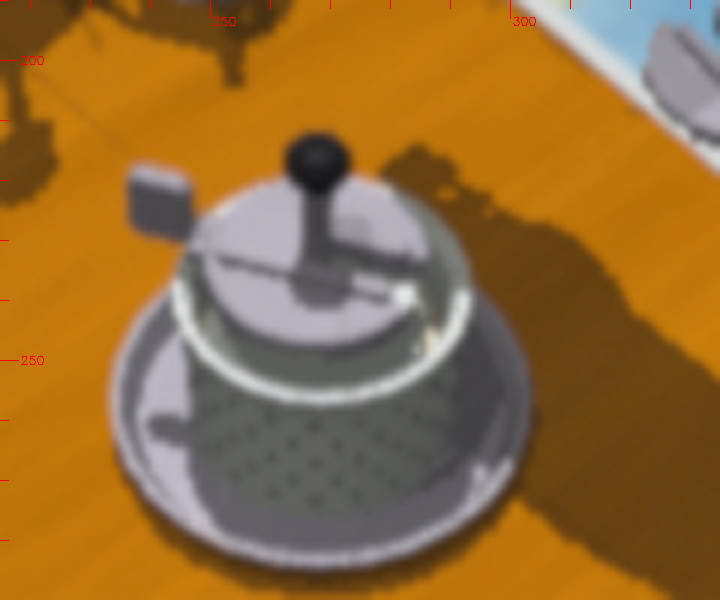

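View pics/d0c.png

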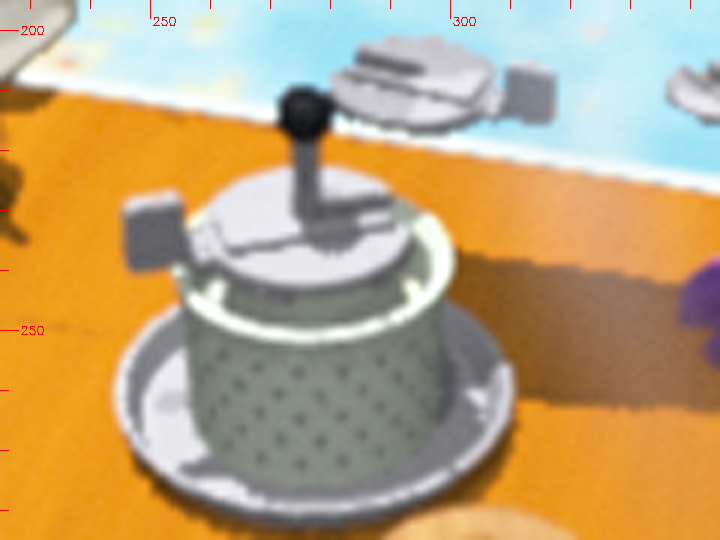

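```bash
cat > fit0.py <<'E'
from h import *
import pickle
from scipy.optimize import least_squares
D=pickle.load(open("D0.pkl","rb"))
W=D["wrist"]
f=lambda a:(a[0]/5+130,a[1]/5+200)
up=[(300,240),(450,268),(590,296)]      # y=+15 z=.017
lo=[(290,348),(420,375),(560,405)]      # y=-15
su=[(450,302),(520,312),(585,321)]      # y=+7.5
cl=[(417,330)]                           # x=-8
ci=[(350,463),(450,482),(540,465),(300,400)]  # r=44 z=.012
def loc(p,uv,z):
    P=at_z(W,f(uv),z)[:2]-p[:2]; c,s=np.cos(p[2]),np.sin(p[2]); return np.array([c*P[0]+s*P[1],-s*P[0]+c*P[1]])
def res(p):
    r=[loc(p,a,.017)[1]-.015 for a in up]+[loc(p,a,.017)[1]+.015 for a in lo]+[loc(p,a,.017)[1]-.0075 for a in su]
    r+=[loc(p,a,.017)[0]+.008 for a in cl]+[np.hypot(*loc(p,a,.012))-.044 for a in ci]
    return np.array(r)*1000
s=least_squares(res,[.5,.03,-.2]); print("weight",s.x,np.round(s.fun,1))
# stem knob triangulation, scene & side
def tri(a,b):
    A=[];B=[]
    for d,uv in ((D["scene"],a),(D["side"],b)):
        r=ray(d,uv);r/=np.linalg.norm(r);M=np.eye(3)-np.outer(r,r);A.append(M);B.append(M@d["position"])
    return np.linalg.lstsq(np.vstack(A),np.hstack(B),rcond=None)[0]
S=lambda a:(a[0]/6+215,a[1]/6+190)
T=lambda a:(a[0]/6+225,a[1]/6+195)
print("knob",tri(S((317,162)),T((305,112))))
for n,F,k,pts in (("scene",S,(317,162),[(172,290),(472,290),(315,402)]),("side",T,(305,112),[(185,290),(455,262),(320,342)])):
    d=D[n]; print(n,"knob@.158",at_z(d,F(k),.158))
    print([at_z(d,F(p),.086) for p in pts])
# lower tab top corners z .128
print([at_z(D["scene"],S(p),.128)[:2] for p in [(130,172),(140,162),(190,172),(188,185)]])
print([at_z(D["side"],T(p),.128)[:2] for p in [(123,203),(130,197),(182,190),(182,200)]])
E
python3 fit0.py
```

```text
weight [ 0.55803862 -0.10379213 -0.21486733] [-0.6 -0.1 -0.2  1.7  1.3  0.7 -1.1 -0.1  0.9  0.9  3.1 -0.  -0.2 -0.5]
knob [0.54221182 0.17233254 0.15924259]
scene knob@.158 [0.54461004 0.1707385  0.158     ]
[array([0.58131306, 0.21457754, 0.086     ]), array([0.50151762, 0.12646028, 0.086     ]), array([0.50129931, 0.21082486, 0.086     ])]
side knob@.158 [0.54141085 0.17198066 0.158     ]
[array([0.58520969, 0.20668332, 0.086     ]), array([0.48002874, 0.16155511, 0.086     ]), array([0.52176554, 0.22939013, 0.086     ])]
[array([0.61035269, 0.20976368]), array([0.61182213, 0.20340333]), array([0.59460824, 0.19234024]), array([0.58989242, 0.19743834])]
[array([0.60895106, 0.21004254]), array([0.60747964, 0.20512851]), array([0.5881354 , 0.19531924]), array([0.58603269, 0.20249906])]
```

send_rows(targets="-0.2 -0.25 -0.1 0 0 0; -0.4 -0.5 -0.2 0 0 0; -0.5 -0.8 -0.2 0 0 0; -0.5 -1 -0.2 0 0 0; -0.5 -1 -0.2 0 0 0; -0.5 -1 -0.2 0 0 0")

```text
t: 0.8
position: [0.5487, 0.1547, 0.2837]
ee_rot: [-0.001, 1.0, 0.003, 0.0]
ft_force: [0.4, -0.1, -0.0]
grip_width: 0.997
```

Run:
```python
from h import *
import pickle
d=optics.get_image("wrist");pickle.dump(d,open("w1.pkl","wb"))
print(d["position"],d["attitude"])
cv2.imwrite("pics/w1.png",d["pixels"][:,:,::-1])
```

```text
[0.54721198 0.22452112 0.40429922] [1.38409216e-01 9.90370718e-01 2.93071404e-03 3.75143052e-04]
```

View pics/w1.png

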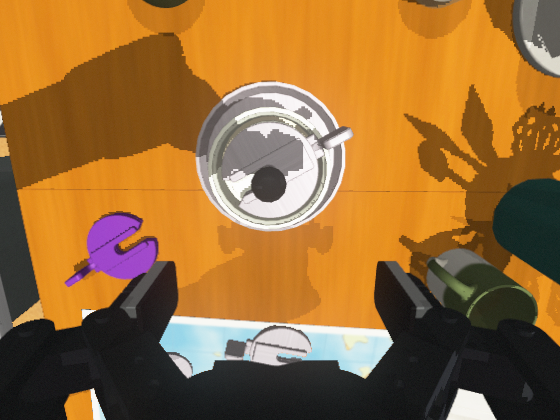

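Run:
```python
from h import *
import pickle
d=pickle.load(open("w1.pkl","rb"))
crop(d,"w1c",190,75,360,235,5)
crop(d,"w1d",215,320,325,370,7)
```

```text
(no output)
```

View pics/w1c.png

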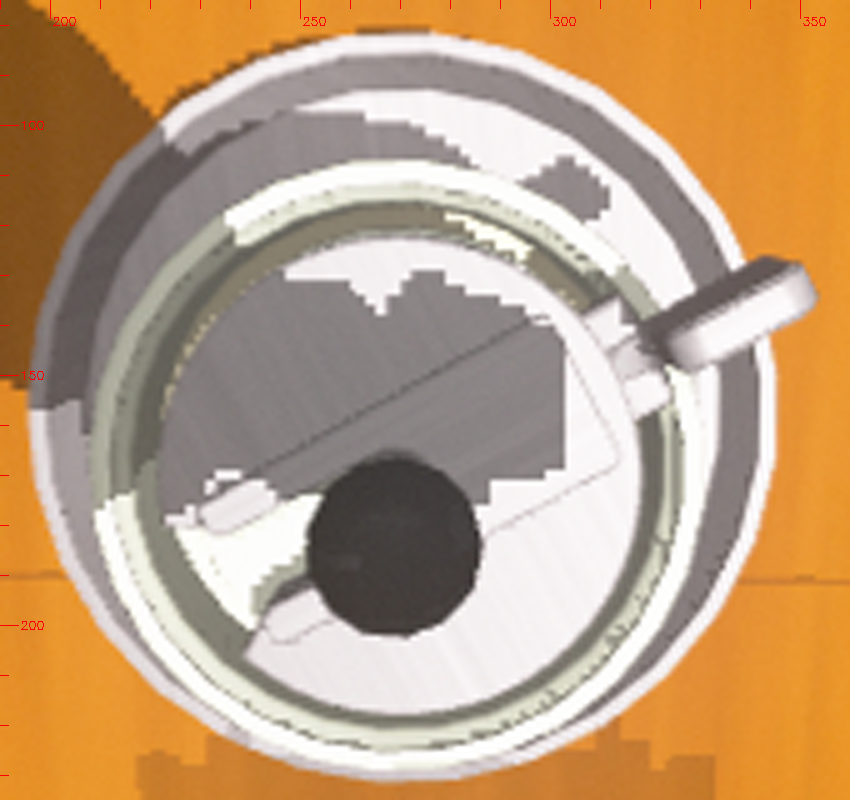

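View pics/w1d.png

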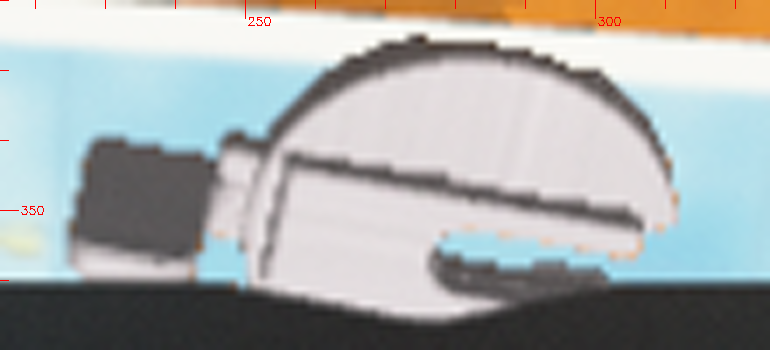

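```bash
cat > fit1.py <<'E'
from h import *
import pickle
from scipy.optimize import least_squares
W=pickle.load(open("w1.pkl","rb"))
f=lambda a:(a[0]/5+190,a[1]/5+75)
up=[(250,475),(400,394),(520,328)]
lo=[(490,530),(550,499),(605,468)]
ci=[(400,713),(330,702),(520,680),(640,470),(625,410),(580,335),(480,252),(400,238),(300,265),(160,470),(172,410)]
P=np.array([at_z(W,f(a),.104)[:2] for a in ci])
s0=least_squares(lambda p:(np.hypot(*(P-p[:2]).T)-.044)*1000,[.54,.17]); print("disc",s0.x,np.round(s0.fun,1))
s1=least_squares(lambda p:(np.hypot(*(P-p[:2]).T)-p[2])*1000,[.54,.17,.044]); print("disc free r",s1.x,np.round(s1.fun,1))
for L in (up,lo):
    q=np.array([at_z(W,f(a),.109)[:2] for a in L]); v=q[-1]-q[0]; th=np.arctan2(v[1],v[0]); n=np.array([-np.sin(th),np.cos(th)]); print("bar th",th,"offset from disc",(q@n-s0.x@n))
k=[(306,548),(482,548),(395,458),(395,636)]
for z in (.153,.158,.163): print("knob",z,np.mean([at_z(W,f(a),z) for a in k],0), [np.linalg.norm(at_z(W,f(k[0]),z)-at_z(W,f(k[1]),z)), np.linalg.norm(at_z(W,f(k[2]),z)-at_z(W,f(k[3]),z))])
# mould rim
m=[(395,768),(93,540),(708,450),(400,157),(210,700)]
P2=np.array([at_z(W,f(a),.086)[:2] for a in m])
s2=least_squares(lambda p:(np.hypot(*(P2-p[:2]).T)-.0595)*1000,[.54,.17]); print("mould",s2.x,np.round(s2.fun,1))
t=[(665,345),(750,265),(810,270),(815,300),(690,370)]
print("tab128",[at_z(W,f(a),.128)[:2] for a in t])
# loose weight
g=lambda a:(a[0]/7+215,a[1]/7+320)
q=np.array([at_z(W,g(a),.017)[:2] for a in [(295,165),(460,195),(640,229)]]); v=q[-1]-q[0]; print("weight th",np.arctan2(v[1],v[0]),q)
c=[(420,58),(540,62),(630,115),(670,190),(330,105),(280,140)]
P3=np.array([at_z(W,g(a),.012)[:2] for a in c])
s3=least_squares(lambda p:(np.hypot(*(P3-p[:2]).T)-.044)*1000,[.56,-.1]); print("weight",s3.x,np.round(s3.fun,1))
print("mug",at_z(W,(470,290),0.05)[:2],"purple",at_z(W,(122,247),.012)[:2])
E
python3 fit1.py
```

```text
disc [0.54196378 0.17097615] [-1.  -1.2 -1.  -0.1 -0.9 -1.7  0.  -0.1 -1.2 -0.9 -1.2]
disc free r [0.54211708 0.17119188 0.04311219] [ 0.1 -0.  -0.   0.6 -0.3 -1.1  0.6  0.6 -0.4  0.2 -0.3]
bar th 0.5016829838356923 offset from disc [0.01518915 0.01507869 0.01518915]
bar th 0.5103548636898494 offset from disc [-0.01404211 -0.0142584  -0.01404211]
knob 0.153 [0.54230076 0.17026015 0.153     ] [np.float64(0.026971227609866335), np.float64(0.027847835971616094)]
knob 0.158 [0.54239847 0.17133976 0.158     ] [np.float64(0.026434591895867245), np.float64(0.027293758732117663)]
knob 0.163 [0.54249619 0.17241937 0.163     ] [np.float64(0.025897956181868045), np.float64(0.02673968149261923)]
mould [0.54143079 0.16993085] [-0.1  0.8  0.2 -0.7 -0.9]
tab128 [array([0.58591895, 0.19897346]), array([0.59907917, 0.21182244]), array([0.60882047, 0.21111312]), array([0.60994719, 0.20636744]), array([0.59019321, 0.19495526])]
weight th -0.21197661525251854 [[ 0.52360429 -0.08099266]
 [ 0.55591163 -0.08777386]
 [ 0.59150266 -0.09560505]]
weight [ 0.55722352 -0.10355198] [ 0.5  1.   0.3 -1.4 -1.7  0.2]
mug [0.78081272 0.02101215] purple [0.35318391 0.05808381]
```

send_rows(targets="-0.1 0.2 0 0 0 0.568; -0.2 0.4 0 0 0 0.568; -0.3 0.7 0 0 0 0.568; -0.37 1 0 0 0 0.568; -0.37 1 0 0 0 0.568; -0.37 1 0 0 0 0.568; -0.37 1 0 0 0 0.568; -0.37 1 0 0 0 0.568")

```text
t: 1.52
position: [0.4945, -0.002, 0.2833]
ee_rot: [0.0, 0.875, -0.484, 0.0]
ft_force: [0.1, 0.1, 0.3]
grip_width: 1.0
```

```bash
cat >> h.py <<'E'
def need(target_p, yaw):
    """units for shift+turn from measured pose to target (tool down, tool x at yaw)"""
    o=sensors.get_obs(); r=rot(o["ee_rot"])
    s=r.inv().apply(np.array(target_p)-o["position"])/.15
    g=R.from_matrix(np.array([[np.cos(yaw),np.sin(yaw),0],[np.sin(yaw),-np.cos(yaw),0],[0,0,-1]]))
    t=(r.inv()*g).as_rotvec()/np.pi
    m=r.as_matrix()
    print("t",round(o["t"],2),"pos",np.round(o["position"],4),"yaw",round(np.arctan2(m[1,0],m[0,0]),4),"tilt",np.round(m[:2,2],4),"F",np.round(o["ft_force"],1),"T",np.round(o["torque"],2),"w",round(o["grip_width"],3))
    print("need",np.round(s,3),np.round(t,4))
E
python3 -c "
from h import *
need([.494,-.09,.1],-1.784)"
```

```text
t 1.52 pos [ 0.4945 -0.002   0.2833] yaw -1.0094 tilt [ 0.     -0.0002] F [0.1 0.1 0.3] T [ 0.03 -0.    0.03] w 1.0
need [0.495 0.315 1.222] [-0.000e+00 -1.000e-04  2.466e-01]
```

send_rows(targets="0.25 0.15 0.25 0 0 0.2466; 0.495 0.315 0.5 0 0 0.2466; 0.495 0.315 0.75 0 0 0.2466; 0.495 0.315 1 0 0 0.2466; 0.495 0.315 1 0 0 0.2466; 0.495 0.315 1 0 0 0.2466; 0.495 0.315 1 0 0 0.2466; 0.495 0.315 1 0 0 0.2466")

```text
t: 2.18
position: [0.495, -0.0891, 0.1335]
ee_rot: [-0.0, -0.631, 0.775, -0.0]
ft_force: [0.1, 0.5, 0.5]
grip_width: 1.001
```

```bash
python3 -c "
from h import *
need([.494,-.09,.027],-1.784)
d=optics.get_image('wrist');cv2.imwrite('pics/w2.png',d['pixels'][:,:,::-1])
import pickle;pickle.dump(d,open('w2.pkl','wb'))"
```

```text
t 2.18 pos [ 0.495  -0.0891  0.1335] yaw -1.7747 tilt [ 0.0002 -0.0004] F [0.1 0.5 0.5] T [ 0.01 -0.02  0.01] w 1.001
need [0.007 0.005 0.71 ] [-0.0001 -0.0001  0.003 ]
```

View pics/w2.png

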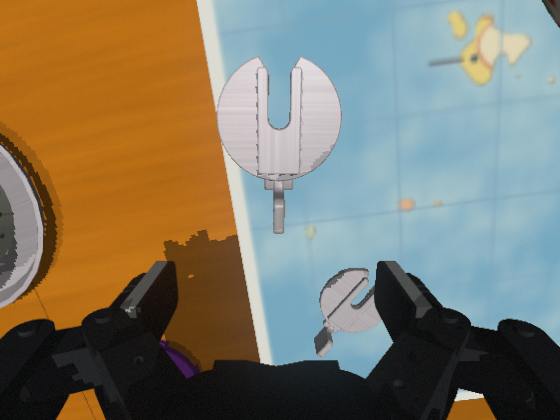

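```bash
python3 -c "
from h import *
import pickle
d=pickle.load(open('w2.pkl','rb'))
g=np.array([.494,-.09]);x=np.array([np.cos(-1.784),np.sin(-1.784)]);y=np.array([np.sin(-1.784),-np.cos(-1.784)])
for uv in [(320,300),(345,270),(378,300),(322,352)]:
  p=at_z(d,uv,.008)[:2]-g; print(uv,p@x,p@y)
# bar direction
for a,b in (((258,75),(258,172)),((301,75),(299,172))):
  q=at_z(d,a,.017)-at_z(d,b,.017); print(np.arctan2(q[1],q[0]), [ (at_z(d,k,.017)[:2]-g)@x for k in (a,b)])
for k in ((274,232),(284,232),(279,205)):
  p=at_z(d,k,.036)[:2]-g; print(p@x,p@y)
p=at_z(d,(279.5,129),.017)[:2]-g; print('slot end',p@x,p@y)
"
```

```text
(320, 300) 0.03664608251180048 0.08170009449461703
(345, 270) 0.05564411901583702 0.053979063009852085
(378, 300) 0.0851368529467714 0.08142846478578004
(322, 352) 0.04084725317204408 0.13364613415116602
-0.21892858034999557 [np.float64(-0.013473814075895634), np.float64(-0.013846891476902028)]
-0.2067364074111994 [np.float64(0.01507051757757523), np.float64(0.015491922294294327)]
-0.0020231495599110838 0.011232125562269888
0.004905588038390191 0.011172755445030075
0.0012257144537198273 -0.008242444774257627
slot end 0.001195512375933214 -0.0574694127935859
```

send_rows(targets="0.015 0.005 0.2 0 0 0.003; 0.015 0.005 0.4 0 0 0.003; 0.015 0.005 0.55 0 0 0.003; 0.015 0.005 0.65 0 0 0.003; 0.015 0.005 0.7 0 0 0.003; 0.015 0.005 0.7 0 0 0.003; 0.015 0.005 0.7 0 0 0.003")

```text
t: 2.82
position: [0.4944, -0.0902, 0.0292]
ee_rot: [0.0, -0.628, 0.778, -0.0]
ft_force: [0.7, -0.8, 0.5]
grip_width: 1.006
```

send_rows(targets="0 0 0 0 0 0; 0 0 0 0 0 0; 0 0 0 0 0 0; 0 0 0 0 0 0; 0 0 0 0 0 0; 0 0 0 0 0 0; 0 0 0 0 0 0; 0 0 0 0 0 0", hand=-1)

```text
t: 3.48
position: [0.4938, -0.0901, 0.0286]
ee_rot: [0.0, -0.628, 0.778, -0.0]
ft_force: [-1.6, 0.6, 4.8]
grip_width: 0.083
```

```bash
python3 -c "
from h import *
need([.494,-.09,.027],-1.784)
d=optics.get_image('wrist');cv2.imwrite('pics/w3.png',d['pixels'][:,:,::-1])"
```

```text
t 3.48 pos [ 0.4938 -0.0901  0.0286] yaw -1.7842 tilt [ 0.0003 -0.    ] F [-1.6  0.6  4.8] T [-0.03  0.35 -0.05] w 0.083
need [-0.001 -0.001  0.011] [-0.0001  0.     -0.0001]
```

View pics/w3.png

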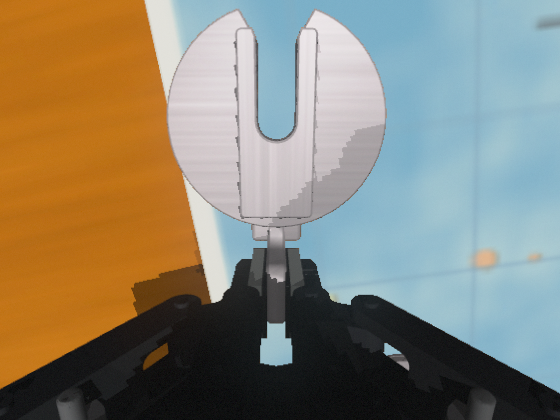

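send_rows(targets="0 0 -0.1 0 0 0; 0 0 -0.2 0 0 0; 0 0 -0.35 0 0 0; 0 0 -0.5 0 0 0; 0 0 -0.65 0 0 0; 0 0 -0.787 0 0 0; 0 0 -0.787 0 0 0; 0 0 -0.787 0 0 0")

```text
t: 4.2
position: [0.4938, -0.09, 0.1463]
ee_rot: [0.0, -0.628, 0.778, -0.0]
ft_force: [-0.7, -0.3, -4.8]
grip_width: 0.081
```

```bash
python3 -c "
from h import *
need([.61,.049,.1466],.505)
d=optics.get_image('wrist');cv2.imwrite('pics/w4.png',d['pixels'][:,:,::-1])
import pickle;pickle.dump(d,open('w4.pkl','wb'))"
```

```text
t 4.2 pos [ 0.4938 -0.09    0.1463] yaw -1.784 tilt [0.0009 0.0001] F [-0.7 -0.3 -4.8] T [0.07 0.24 0.02] w 0.081
need [-1.07e+00 -5.61e-01 -1.00e-03] [-2.000e-04 -3.000e-04 -7.286e-01]
```

View pics/w4.png

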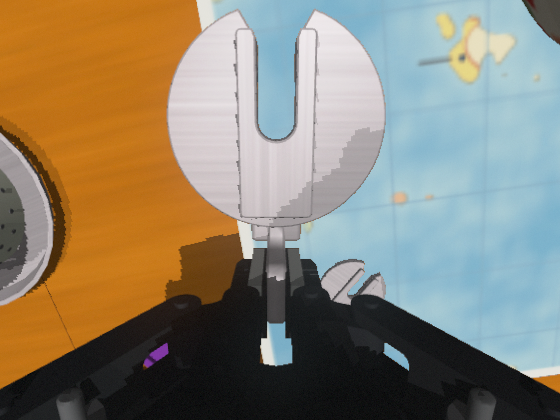

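```bash
cat > wfit.py <<'E'
from h import *
def slot_tool(d,o,uv_end,edges,zt):
    r=rot(o["ee_rot"])
    q=r.inv().apply(at_z(d,uv_end,zt)-o["position"]); print("slot end tool",np.round(q,4),"home xy",np.round(q[:2]-[0,.0075],4))
    for a,b in edges:
        A=r.inv().apply(at_z(d,a,zt)-o["position"]);B=r.inv().apply(at_z(d,b,zt)-o["position"]); v=A-B
        print("edge",np.round(A[:2],4),np.round(B[:2],4),"dir off from -y",np.arctan2(v[0],-v[1]))
if __name__=="__main__":
    import pickle
    d=pickle.load(open("w4.pkl","rb")); crop(d,"w4c",160,0,400,180,3)
    slot_tool(d,sensors.get_obs(),(276,140.5),[((236,32),(239,216)),((317,32),(313,216)),((256,45),(257,120)),((298,45),(296,120))],.135)
E
python3 wfit.py
```

```text
slot end tool [ 0.0003 -0.0587  0.0102] home xy [ 0.0003 -0.0662]
edge [-0.014  -0.0971] [-0.015 -0.028] dir off from -y 0.01459884153446127
edge [ 0.015  -0.0971] [ 0.0156 -0.0279] dir off from -y -0.007851969053440551
edge [-0.0069 -0.0928] [-0.0069 -0.0664] dir off from -y 0.0017984527896857266
edge [ 0.0083 -0.0928] [ 0.008  -0.0664] dir off from -y 0.012704893442054674
```

View pics/w4c.png

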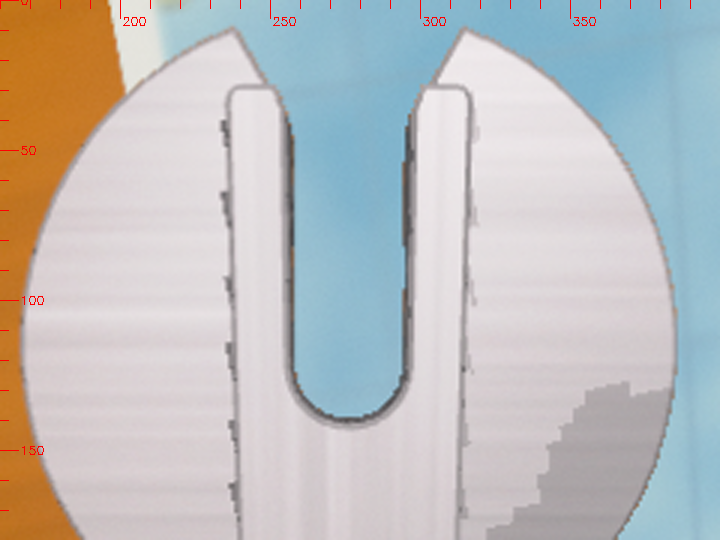

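send_rows(targets="0 0 0 0 0 -0.7; 0 0 0 0 0 -0.7; 0 0 0 0 0 -0.7; 0 0 0 0 0 -0.7; 0 0 0 0 0 -0.7; 0 0 0 0 0 -0.7; 0 0 0 0 0 -0.7; 0 0 0 0 0 -0.7")

```text
t: 4.92
position: [0.4925, -0.0899, 0.1442]
ee_rot: [0.001, 0.925, -0.379, -0.002]
ft_force: [0.1, -0.2, -4.4]
grip_width: 0.084
```

```bash
python3 -c "
from h import *
need([.61,.049,.1466],.505)"
```

```text
t 4.92 pos [ 0.4925 -0.0899  0.1442] yaw -0.7778 tilt [-0.0034  0.0003] F [ 0.1 -0.2 -4.4] T [-0.16  0.09 -0.01] w 0.084
need [-0.092 -1.209 -0.019] [ 1.000e-04  1.200e-03 -4.083e-01]
```

send_rows(targets="-0.02 -0.2 0 0 0 -0.39; -0.04 -0.4 0 0 0 -0.39; -0.06 -0.6 0 0 0 -0.39; -0.08 -0.8 0 0 0 -0.39; -0.08 -0.9 0 0 0 -0.39; -0.08 -1 0 0 0 -0.39; -0.08 -1 0 0 0 -0.39; -0.08 -1 0 0 0 -0.39")

```text
t: 5.58
position: [0.5904, 0.0257, 0.1436]
ee_rot: [-0.0, 0.994, 0.112, -0.002]
ft_force: [-1.2, -0.3, -4.6]
grip_width: 0.08
```

```bash
python3 -c "
from h import *
need([.61,.049,.1466],.505)"
```

```text
t 5.58 pos [0.5904 0.0257 0.1436] yaw 0.2239 tilt [-0.0036  0.0003] F [-1.2 -0.3 -4.6] T [-0.3  -0.08  0.01] w 0.08
need [ 0.162 -0.122 -0.021] [-0.0005  0.001  -0.0895]
```

send_rows(targets="0.08 -0.06 -0.01 0 0 -0.089; 0.16 -0.12 -0.02 0 0 -0.089; 0.16 -0.12 -0.02 0 0 -0.089; 0.16 -0.12 -0.02 0 0 -0.089; 0.16 -0.12 -0.02 0 0 -0.089; 0.16 -0.12 -0.02 0 0 -0.089")

```text
t: 6.08
position: [0.61, 0.0467, 0.148]
ee_rot: [-0.0, 0.97, 0.244, -0.001]
ft_force: [0.1, 0.6, -3.1]
grip_width: 0.081
```

```bash
python3 -c "
from h import *
need([.61,.049,.1466],.505)
import pickle
for n in ('wrist','scene','side'):
  d=optics.get_image(n);cv2.imwrite('pics/%s5.png'%n,d['pixels'][:,:,::-1])
  pickle.dump(d,open('%s5.pkl'%n,'wb'))"
```

```text
t 6.08 pos [0.61   0.0467 0.148 ] yaw 0.4932 tilt [-0.002  -0.0005] F [ 0.1  0.6 -3.1] T [-0.18 -0.12 -0.06] w 0.081
need [ 0.007 -0.014  0.01 ] [-0.0002  0.0006 -0.0037]
```

View pics/wrist5.png

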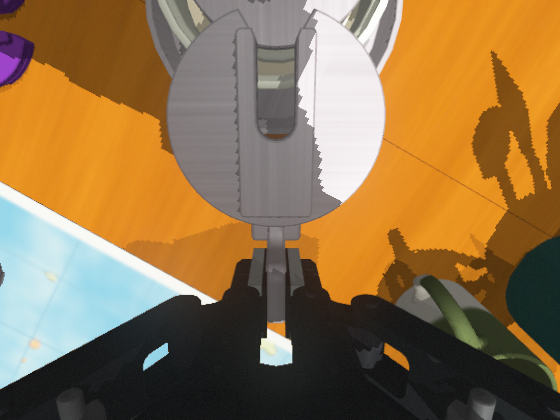

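View pics/side5.png

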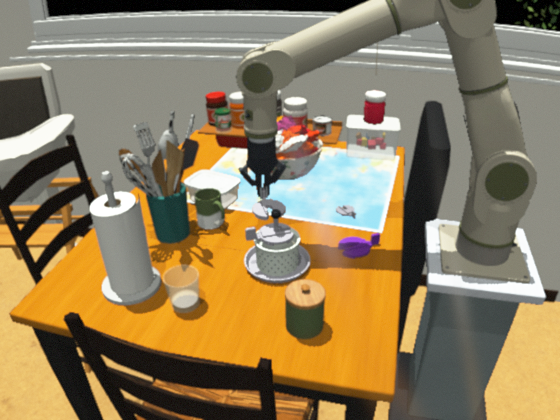

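send_rows(targets="0.007 -0.05 0.01 0 0 -0.0037; 0.007 -0.1 0.01 0 0 -0.0037; 0.007 -0.15 0.01 0 0 -0.0037; 0.007 -0.2 0.01 0 0 -0.0037; 0.007 -0.2 0.01 0 0 -0.0037; 0.007 -0.2 0.01 0 0 -0.0037; 0.007 -0.2 0.01 0 0 -0.0037")

```text
t: 6.82
position: [0.5975, 0.074, 0.148]
ee_rot: [0.0, 0.968, 0.251, 0.0]
ft_force: [-0.3, -0.3, -3.5]
grip_width: 0.084
```

```bash
python3 -c "
from h import *
need([.5738,.1139,.1466],.505)
import pickle
for n in ('wrist',):
  d=optics.get_image(n);cv2.imwrite('pics/%s6.png'%n,d['pixels'][:,:,::-1])
  pickle.dump(d,open('%s6.pkl'%n,'wb'))"
```

```text
t 6.82 pos [0.5975 0.074  0.148 ] yaw 0.507 tilt [ 0.0004 -0.0003] F [-0.3 -0.3 -3.5] T [-0.24 -0.13  0.  ] w 0.084
need [-0.009 -0.309  0.009] [ 0.0001 -0.0001  0.0006]
```

View pics/wrist6.png

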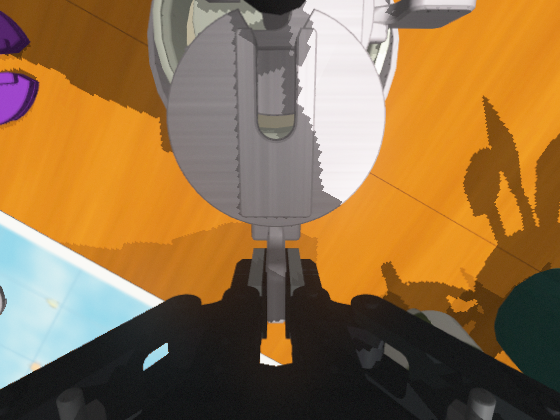

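```bash
python3 -c "
from h import *
import pickle
d=pickle.load(open('wrist6.pkl','rb')); crop(d,'w6c',220,0,500,100,3)"
```

```text
(no output)
```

View pics/w6c.png

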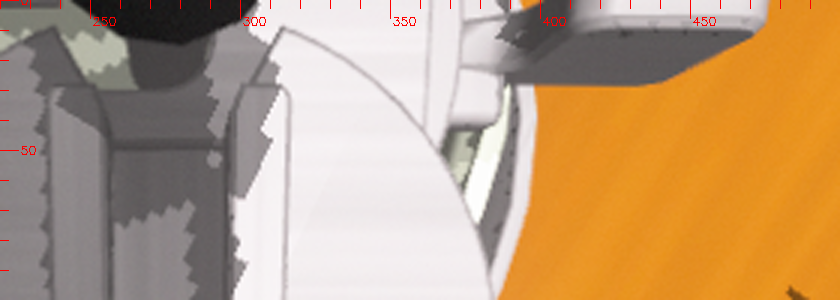

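send_rows(targets="0 -0.04 0.005 0 0 0; 0 -0.08 0.009 0 0 0; 0 -0.12 0.009 0 0 0; 0 -0.16 0.009 0 0 0; 0 -0.2 0.009 0 0 0; 0 -0.23 0.009 0 0 0; 0 -0.25 0.009 0 0 0; 0 -0.25 0.009 0 0 0")

```text
t: 7.53
position: [0.5788, 0.108, 0.1466]
ee_rot: [-0.0, 0.968, 0.251, 0.0]
ft_force: [-0.7, 0.0, -3.9]
grip_width: 0.083
```

```bash
python3 -c "
from h import *
need([.5738,.1139,.1466],.505)
import pickle
for n in ('wrist','scene','side'):
  d=optics.get_image(n);cv2.imwrite('pics/%s7.png'%n,d['pixels'][:,:,::-1])
  pickle.dump(d,open('%s7.pkl'%n,'wb'))
  if n!='wrist': crop(d,n+'7c',*((220,180,340,270,6) if n=='scene' else (225,185,345,275,6)))"
```

```text
t 7.53 pos [0.5788 0.108  0.1466] yaw 0.5082 tilt [0.     0.0003] F [-0.7  0.  -3.9] T [-0.17 -0.06  0.01] w 0.083
need [-0.01  -0.051 -0.   ] [-0.0001 -0.0001  0.001 ]
```

View pics/wrist7.png

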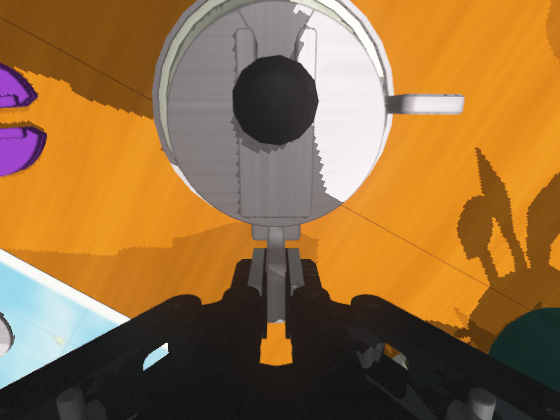

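View pics/scene7c.png

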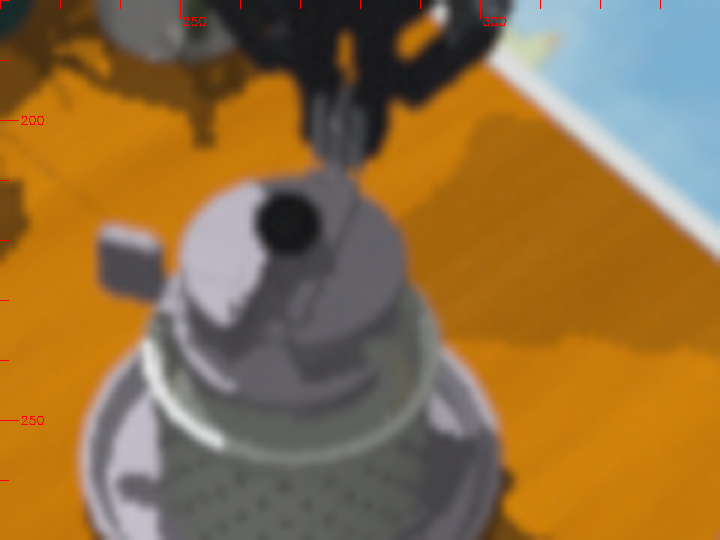

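View pics/side7c.png

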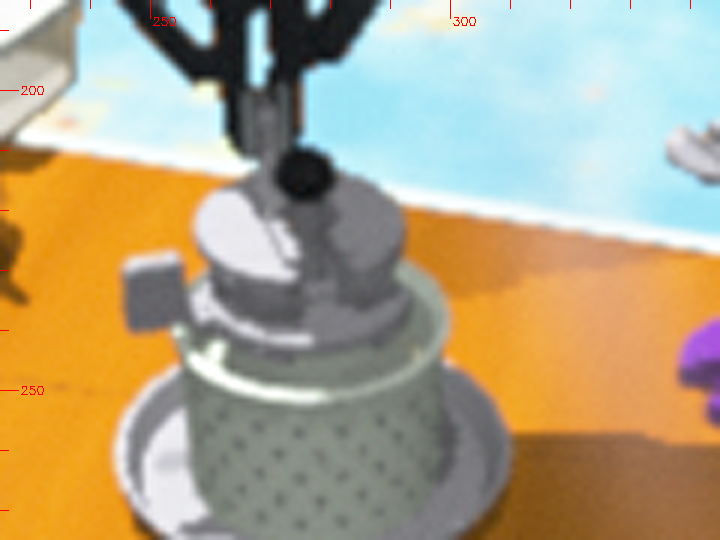

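```bash
python3 -c "
from h import *
import pickle
d=pickle.load(open('wrist7.pkl','rb')); o=sensors.get_obs(); r=rot(o['ee_rot']); T=lambda uv,z: r.inv().apply(at_z(d,uv,z)-o['position'])
print('knob',[T((275.5,100.5),z) for z in (.153,.158,.163)])
crop(d,'w7c',225,40,475,160,3)
print(T((463,96),.128),T((400,96),.128))"
```

```text
knob [array([-0.00090996, -0.07506778, -0.00646509]), array([-0.00090862, -0.07492586, -0.01146505]), array([-0.00090728, -0.07478394, -0.01646501])]
[ 0.07380384 -0.07782559  0.01854124] [ 0.04850748 -0.07764086  0.01853888]
```

View pics/w7c.png

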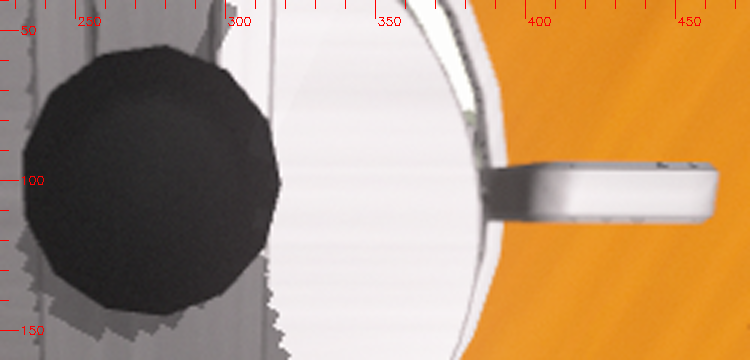

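send_rows(targets="-0.004 -0.02 0 0 0 0; -0.008 -0.035 0 0 0 0; -0.008 -0.045 0 0 0 0; -0.008 -0.05 0 0 0 0; -0.008 -0.05 0 0 0 0; -0.008 -0.05 0 0 0 0")

```text
t: 8.18
position: [0.5745, 0.113, 0.1466]
ee_rot: [0.0, 0.968, 0.251, 0.0]
ft_force: [0.8, 0.3, -3.8]
grip_width: 0.08
```

```bash
python3 -c "
from h import *
need([.5738,.1139,.1466],.505)
o=sensors.get_obs();print('F tool',rot(o['ee_rot']).inv().apply(o['ft_force']))"
```

```text
t 8.18 pos [0.5745 0.113  0.1466] yaw 0.5071 tilt [ 0.0002 -0.    ] F [ 0.8  0.3 -3.8] T [-0.13 -0.08 -0.02] w 0.08
need [-0.001 -0.007 -0.   ] [ 0.     -0.      0.0007]
F tool [0.82315818 0.11073299 3.78854853]
```

send_rows(targets="0 -0.003 0 0 0 0; 0 -0.006 0 0 0 0; 0 -0.01 0 0 0 0; 0 -0.01 0 0 0 0; 0 -0.01 0 0 0 0")

```text
t: 8.6
position: [0.5737, 0.1144, 0.1465]
ee_rot: [-0.0, 0.968, 0.251, 0.0]
ft_force: [-0.3, 0.2, -4.0]
grip_width: 0.082
```

```bash
cat > st.py <<'E'
from h import *
need([.5738,.1139,.1466],.505)
o=sensors.get_obs();r=rot(o['ee_rot']).inv();print('F tool',np.round(r.apply(o['ft_force']),2),'T tool',np.round(r.apply(o['torque']),3))
E
python3 st.py
```

```text
t 8.6 pos [0.5737 0.1144 0.1465] yaw 0.5072 tilt [0.0001 0.    ] F [-0.3  0.2 -4. ] T [-0.16 -0.05 -0.01] w 0.082
need [-0.001  0.003 -0.   ] [ 0.     -0.      0.0007]
F tool [-0.21 -0.31  3.95] T tool [-0.168 -0.032  0.006]
```

send_rows(targets="0 -0.003 0 0 0 0; 0 -0.006 0 0 0 0; 0 -0.01 0 0 0 0; 0 -0.01 0 0 0 0; 0 -0.01 0 0 0 0")

```text
t: 9.02
position: [0.5734, 0.1148, 0.1466]
ee_rot: [0.0, 0.968, 0.25, 0.0]
ft_force: [3.2, -6.0, -2.8]
grip_width: 0.076
```

```bash
python3 st.py
```

```text
t 9.02 pos [0.5734 0.1148 0.1466] yaw 0.5063 tilt [ 0.0007 -0.0008] F [ 3.2 -6.  -2.8] T [-1.26 -0.7   0.02] w 0.076
need [-0.001  0.006  0.   ] [ 0.0003 -0.0001  0.0004]
F tool [-0.1   6.76  2.82] T tool [-1.44   0.005 -0.024]
```

send_rows(targets="0 0.006 0 0 0 0; 0 0.006 0.01 0 0 0; 0 0.006 0.02 0 0 0; 0 0.006 0.03 0 0 0; 0 0.006 0.04 0 0 0; 0 0.006 0.05 0 0 0; 0 0.006 0.05 0 0 0; 0 0.006 0.05 0 0 0")

```text
t: 9.68
position: [0.5735, 0.1147, 0.1389]
ee_rot: [0.0, 0.968, 0.251, 0.0]
ft_force: [3.3, -3.1, -4.2]
grip_width: 0.081
```

```bash
python3 st.py
```

```text
t 9.68 pos [0.5735 0.1147 0.1389] yaw 0.507 tilt [ 0.0001 -0.0001] F [ 3.3 -3.1 -4.2] T [-1.01 -0.75 -0.05] w 0.081
need [-0.001  0.006 -0.052] [ 0.     -0.      0.0006]
F tool [1.38 4.32 4.16] T tool [-1.245  0.171  0.053]
```

send_rows(targets="0 0.003 0.003 0 0 0; 0 0.003 0.006 0 0 0; 0 0.003 0.009 0 0 0; 0 0.003 0.012 0 0 0; 0 0.003 0.015 0 0 0; 0 0.003 0.015 0 0 0")

```text
t: 10.18
position: [0.5736, 0.1146, 0.1367]
ee_rot: [-0.0, 0.968, 0.251, -0.0]
ft_force: [1.6, -2.0, -3.4]
grip_width: 0.081
```

```bash
python3 st.py
```

```text
t 10.18 pos [0.5736 0.1146 0.1367] yaw 0.5073 tilt [-0.0001  0.0002] F [ 1.6 -2.  -3.4] T [-0.65 -0.42 -0.05] w 0.081
need [-0.001  0.005 -0.066] [-0.0001 -0.      0.0007]
F tool [0.45 2.5  3.44] T tool [-0.772  0.055  0.047]
```

send_rows(targets="0 0.002 0.003 0 0 0; 0 0.002 0.006 0 0 0; 0 0.002 0.009 0 0 0; 0 0.002 0.009 0 0 0")

```text
t: 10.52
position: [0.5735, 0.1145, 0.1352]
ee_rot: [-0.0, 0.968, 0.251, -0.0]
ft_force: [0.1, -0.4, -3.6]
grip_width: 0.082
```

```bash
python3 st.py
```

```text
t 10.52 pos [0.5735 0.1145 0.1352] yaw 0.5074 tilt [-0.0005  0.0002] F [ 0.1 -0.4 -3.6] T [-0.3  -0.18 -0.05] w 0.082
need [-0.     0.004 -0.076] [-0.0001  0.0001  0.0008]
F tool [-0.13  0.42  3.63] T tool [-0.345  0.009  0.045]
```

send_rows(targets="0 0 0.003 0 0 0; 0 0 0.006 0 0 0; 0 0 0.009 0 0 0; 0 0 0.009 0 0 0")

```text
t: 10.85
position: [0.5736, 0.1143, 0.1339]
ee_rot: [-0.0, 0.968, 0.251, -0.0]
ft_force: [0.5, -0.2, -3.5]
grip_width: 0.083
```

```bash
python3 st.py
```

```text
t 10.85 pos [0.5736 0.1143 0.1339] yaw 0.5073 tilt [-0.0004  0.0001] F [ 0.5 -0.2 -3.5] T [-0.2  -0.11  0.  ] w 0.083
need [-0.     0.003 -0.085] [-0.0001  0.0001  0.0007]
F tool [0.35 0.41 3.48] T tool [-0.232 -0.001 -0.001]
```

send_rows(targets="0 0 0.003 0 0 0; 0 0 0.006 0 0 0; 0 0 0.006 0 0 0; 0 0 0.006 0 0 0")

```text
t: 11.18
position: [0.5738, 0.1142, 0.1332]
ee_rot: [-0.0, 0.968, 0.251, 0.0]
ft_force: [0.2, -1.0, -3.0]
grip_width: 0.081
```

```bash
python3 st.py
```

```text
t 11.18 pos [0.5738 0.1142 0.1332] yaw 0.507 tilt [0. 0.] F [ 0.2 -1.  -3. ] T [-0.17 -0.11  0.02] w 0.081
need [-0.001  0.002 -0.09 ] [-0.     -0.      0.0006]
F tool [-0.29  0.95  2.95] T tool [-0.203  0.01  -0.018]
```

send_rows(targets="0 0 0.003 0 0 0; 0 0 0.006 0 0 0; 0 0 0.006 0 0 0; 0 0 0.006 0 0 0")

```text
t: 11.52
position: [0.5739, 0.1142, 0.1326]
ee_rot: [0.0, 0.968, 0.251, 0.0]
ft_force: [-0.7, -0.7, -0.3]
grip_width: 0.084
```

```bash
python3 st.py; python3 -c "
from h import *
import pickle
for n in ('wrist','scene','side'):
  d=optics.get_image(n);cv2.imwrite('pics/%s8.png'%n,d['pixels'][:,:,::-1])
  pickle.dump(d,open('%s8.pkl'%n,'wb'))
  if n!='wrist': crop(d,n+'8c',*((220,180,340,270,6) if n=='scene' else (225,185,345,275,6)))"
```

```text
t 11.52 pos [0.5739 0.1142 0.1326] yaw 0.507 tilt [0.0004 0.0001] F [-0.7 -0.7 -0.3] T [-0.14  0.19  0.04] w 0.084
need [-0.002  0.001 -0.093] [ 0.     -0.0001  0.0007]
F tool [-0.96  0.24  0.25] T tool [-0.035 -0.231 -0.038]
```

View pics/scene8c.png

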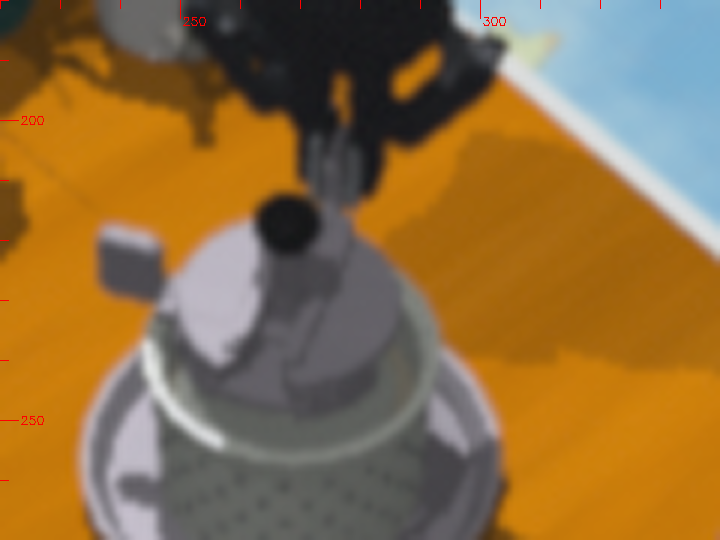

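View pics/side8c.png

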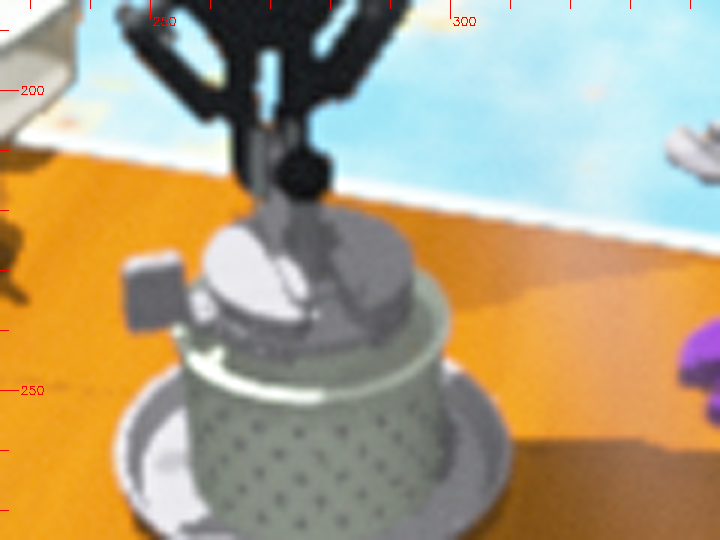

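send_rows(targets="0 0 0.002 0 0 0; 0 0 0.002 0 0 0; 0 0 0.002 0 0 0; 0 0 0.002 0 0 0")

```text
t: 12.0
position: [0.5741, 0.1141, 0.1325]
ee_rot: [0.0, 0.968, 0.251, 0.0]
ft_force: [-3.1, -2.0, 5.4]
grip_width: 0.082
```

send_rows(targets="0 0 0 0 0 0; 0 0 0 0 0 0; 0 0 0 0 0 0; 0 0 0 0 0 0; 0 0 0 0 0 0; 0 0 0 0 0 0", hand=-0.4)

```text
t: 12.5
position: [0.5738, 0.1142, 0.1319]
ee_rot: [-0.0, 0.968, 0.251, 0.0]
ft_force: [-0.1, 0.0, 1.1]
grip_width: 0.3
```

```bash
python3 st.py; python3 -c "
from h import *
import pickle
for n in ('wrist',):
  d=optics.get_image(n);cv2.imwrite('pics/%s9.png'%n,d['pixels'][:,:,::-1])"
```

```text
t 12.5 pos [0.5738 0.1142 0.1319] yaw 0.5072 tilt [0.0001 0.0001] F [-0.1  0.   1.1] T [-0.01  0.    0.  ] w 0.3
need [-0.001  0.002 -0.098] [-0.     -0.      0.0007]
F tool [-0.06 -0.09 -1.13] T tool [-0.007 -0.006 -0.005]
```

View pics/wrist9.png

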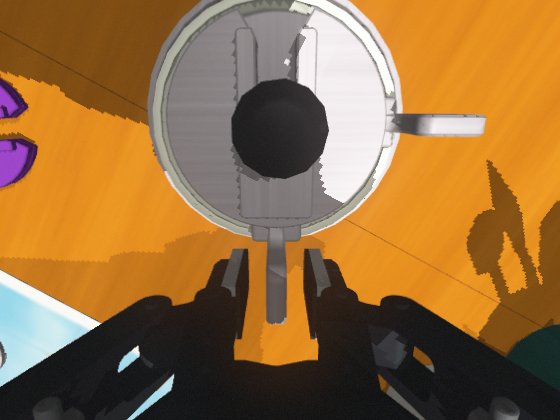

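Released; the weight sits crosswise with the tab clear between the pads. Lift straight up, then look.

send_rows(targets="0 0 -0.05 0 0 0; 0 0 -0.15 0 0 0; 0 0 -0.3 0 0 0; 0 0 -0.5 0 0 0; 0 0 -0.7 0 0 0; 0 0 -0.8 0 0 0; 0 0 -0.8 0 0 0; 0 0 -0.8 0 0 0")

```text
t: 13.22
position: [0.5742, 0.1143, 0.2532]
ee_rot: [0.0, 0.968, 0.251, 0.001]
ft_force: [0.0, 0.7, -0.2]
grip_width: 0.302
```

```bash
python3 -c "
from h import *
import pickle
print(sensors.get_obs()['position'],sensors.get_obs()['ft_force'])
for n in ('wrist','scene','side'):
  d=optics.get_image(n);cv2.imwrite('pics/%sa.png'%n,d['pixels'][:,:,::-1]); pickle.dump(d,open('%sa.pkl'%n,'wb'))
  if n!='wrist': crop(d,n+'ac',*((220,180,340,270,6) if n=='scene' else (225,185,345,275,6)))
  else: crop(d,'wac',170,50,370,250,4)"
```

```text
[0.57417514 0.114301   0.25315411] [ 0.03588966  0.74554671 -0.22475117]
```

View pics/wrista.png

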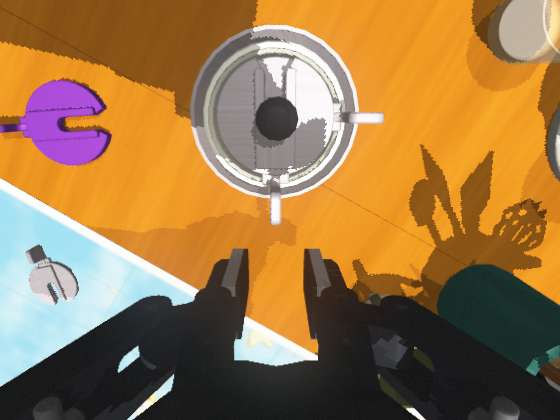

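View pics/sceneac.png

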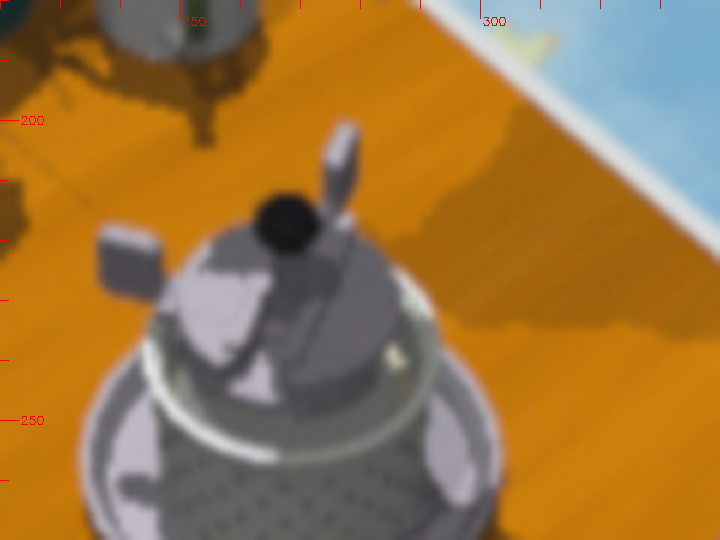

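View pics/sideac.png

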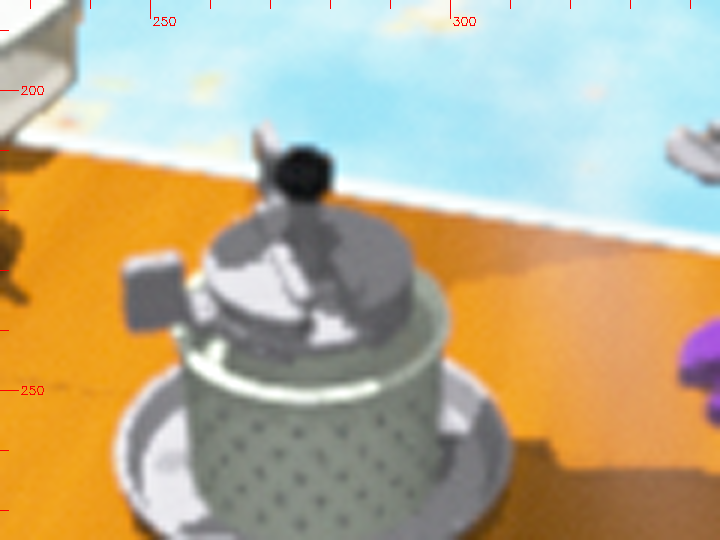

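```bash
python3 -c "
from h import *
import pickle
c=np.array([.5423,.1712]);th=2.076;X=np.array([np.cos(th),np.sin(th)]);Y=np.array([-X[1],X[0]])
ax=c+.0005*X; a=np.linspace(0,2*np.pi,200)
ims=[]
for n,b in (('scene',(230,190,320,260)),('side',(240,195,320,265))):
  d=pickle.load(open(n+'a.pkl','rb'))
  for z0 in (.104,.109):
    u0,v0,u1,v1=b; s=5; im=cv2.resize(d['pixels'][v0:v1,u0:u1,::-1],None,fx=s,fy=s,interpolation=cv2.INTER_CUBIC)
    P=np.array([np.r_[ax+.044*(np.cos(t)*X+np.sin(t)*Y),z0+.012] for t in a])
    tab=np.array([np.r_[ax-e*X+f*Y,z0+h] for e,f,h in ((.052,-.004,.036),(.078,-.004,.036),(.078,.004,.036),(.052,.004,.036),(.052,-.004,.036))])
    for q,col in ((P,(0,0,255)),(tab,(0,255,0))):
      cv2.polylines(im,[np.int32((proj(d,q)-[u0,v0]+.5)*s)],False,col,1)
    ims.append(cv2.resize(im,(400,300)))
cv2.imwrite('pics/ov.png',np.vstack([np.hstack(ims[:2]),np.hstack(ims[2:])]))
"
```

```text
(no output)
```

View pics/ov.png

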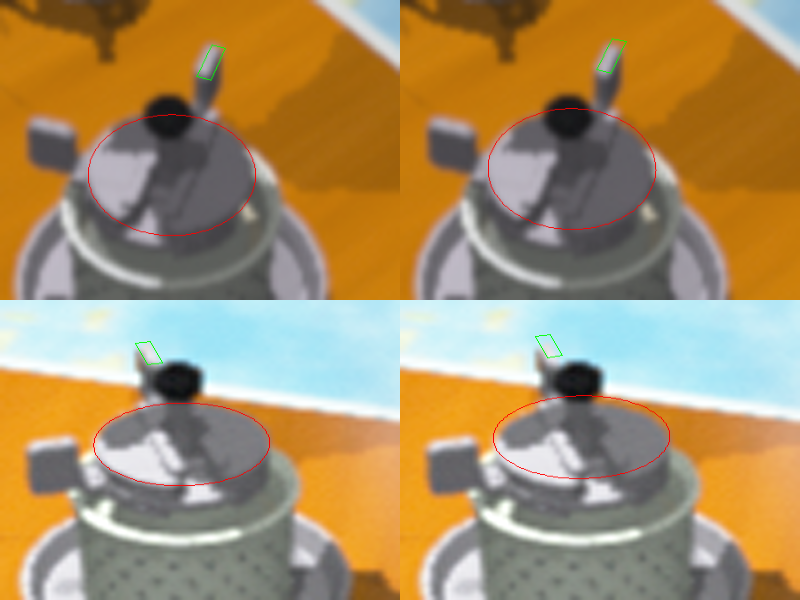

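The overlay drawn for the seated height (left column) matches the disc and tab in both views. The one drawn 5 mm higher, riding on the bar (right column), does not. I'm handing in.

```bash
python3 -c "
from station import job
print(job.finish_job())"
```

```text
the job is handed in; nothing more can be done
None
```

The loose weight is on the press, crosswise to the lower one and fully down as far as my checks show. I let go of it and handed the job in at about 13.5 s; no verdict came back.

- **How it went:** I gripped the weight by its tab and turned it in the air until it stood a quarter turn from the lower slot. I slid it under the knob until the slot's closed end touched the stem, which gave about 7 N on the wrist. Then I backed off about 1.7 mm in small steps and lowered it in steps. The crosswise angle from the pictures was good enough that it dropped over the bar without any feeling-out turn.
- **Seating:** The weight went down freely past the bar height, and the press took its load at TCP z = 0.1326 m. That is the height expected for an underside 104 mm above the press's origin.
- **Forces:** The highest wrist force I read near the press was about 7 N, against the 30 N limit. I read it only at the end of each move, so a brief peak in between would not show.
- **After release:** In the scene and side views, outlines drawn for the seated height fit the disc and tab, and outlines 5 mm higher do not. The gripper was about 120 mm above its release height, touching nothing.
- **Mug, tumbler and canister:** I never went near them and they look unmoved, but I did not measure their positions afterwards.

No check failed or disagreed.

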